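# Clamp a freshly primed canvas in the notched canvas holder

### The job

Clamp the small canvas in the canvas holder: lift the red release bar and, holding it up, slide the clamp forward so that it pushes the canvas fully home under the ledge's lip and its spring is pressed firmly but not crushed, then let go so that the bar drops and the carriage catches in a notch, leaving the canvas held tight. The primed face is still tacky, so do not touch the canvas itself, and leave the tube, the ink bottle and the brush where they lie.

Things in the scene. Friction and masses are not known exactly. Their poses are not given: they have to be found in the camera images.
- board: The canvas holder, fixed to the table: beech board 340 x 200 x 16 mm. Origin: centre of its underside. +x: clamping direction, along its length, toward the brown ledge at its end; z up. Steel strip flush in the other half: a notch every 6 mm. While the bar is down its pawl locks the carriage in a notch (0.8 mm play each way); do not force it.
- lip_edge (a point): Middle of the front lower edge of the ledge's aluminium lip, 94 mm in board +x from the board's origin, 38 mm above the table. The slot under the lip is 22 mm high, 164 mm wide. A cork buffer in it stops the canvas; it is packed to a new depth each time, 8 to 36 mm behind the lip's edge, hidden from above by the lip: the stop has to be felt.
- carriage_top (a point): Centre of the top (38 mm above the table) of the dark metal carriage, 50 mm long (board x) x 160 mm wide, that carries the release bar and the sprung clamp face. With the bar up it slides along board x with under 1 N of friction and has 85 mm or more of travel ahead, enough for every case.
- bar_grip (a point): Centre of the red release bar over the carriage: 14 mm (board x) x 84 mm (board y) x 14 mm high, level, 70 mm above the table when down. Posts 68 mm apart carry it: its middle 62 mm is free to pinch from above across the 14 mm. 25 mm of free height beneath it. It moves with the carriage. Frame parallel to the board's.
- release_bar (a joint): Lift of the release bar, m: 0 down with the pawl in a notch, 0.011 at its hard upper stop. Above 0.006 the pawl is clear and the carriage slides. A spring pulls it down (7.5 N when down, 9.5 N when up); it stays up only while held.
- clamp_face: Sprung clamp face ahead of the carriage, aluminium with a cork front 120 mm wide, 17 mm high. Origin 70 mm below bar_grip when the spring is free; cork front 58 mm in board +x from it. Its spring yields from 4 N to 14 N (solid). On letting go it drives the carriage back up to one notch, losing up to 6 N: so press 12 to 13 N first. Under 5 N is loose; over 20 N dents.
- canvas: Loose stretched canvas, white, 120 (its x) x 140 x 18 mm thick, about 0.2 kg, lying face up on the board between clamp face and lip, roughly square to it. Origin: centre of its underside. Its far edge starts 2 to 18 mm short of the lip's edge. Slides on the board with 1 to 2.5 N of friction and squares itself on the buffer.
- carmine_tube: Bystander: part-used carmine paint tube, 28 x 92 x 21 mm, lying on the table beside the board. Origin: centre of its underside.
- ink_bottle: Bystander: dark green ink bottle with black cap, 45 mm wide, 70 mm high, standing beside the board. Origin: centre of its underside.
- flat_brush: Bystander: flat artist's brush, 237 mm long, lying along the board's side. Origin: middle of its underside.

How it is judged:
By the outcome, as a careful person would: the job done as asked, in the order asked, and still so for the second after the job is handed in, with the robot touching nothing.
It also fails if it takes over 42 s, if anything falls off the work surface, if the arm or the gripper's body presses on something with over 40 N, if the wrist force passes 120 N, or if a joint passes its speed limit or range.

### The arm

A 6-joint arm with a two-finger parallel gripper is mounted at the origin on a cart in front of the work surface, level with it; the furniture and walls round the work are solid. World frame = base frame: x ahead of the robot, y to its left, z up, the work surface at z = 0. Lengths are in m, angles in degrees, forces in N, time in s.
With the tool pointing down it reaches from about 0.25 to 0.725 m from the base axis. Payload 9.7 kg.
Tool frame: the origin (TCP) lies at the very end of the fingers, on their centre line; the grasp point (between the pads) lies 19 mm behind it; x points along the fingers, y is the direction in which the jaws open and shut, and the axes are right-handed (so a half turn about x gives the same grasp; the last joint's range is limited). The gripper opens to 85 mm and grips with 20 to 120 N. Pads are 22 mm wide; open, the fingers measure 114 mm over their backs; the gripper's body (76 mm by 85 mm) begins 54 mm behind the grasp point. The pads swing forward as they close: fully open they stand 13 mm farther back than shut.
Start: joints at [76.031, 4.979, 10.078, 95.1, 0, 90], TCP at [0.133, 0.534, 0.2] pointing down, gripper open.
Joint ranges: [-179.16, 179.16], [-48.56, 103.87], [-65.8, 70.77], [-126.05, 130.52], [-82.76, 87.17], [-180, 180]. Speed limits (degrees/s): [127.2, 127.2, 147.25, 180, 180, 180].

### API

Orientations are given as [roll, pitch, yaw] about the fixed x, y, z axes, in that order (R = Rz(yaw) Ry(pitch) Rx(roll)).
In Python, from workcell import get_obs, cams, bot gives the robot as it stands.
- The arm moves only by the tool apply_moves, never from a script. Its argument "rows" is a list that holds one entry, the list of rows, each a list of 7 numbers: the shift along the tool's x, y, z in mm, then the turn, a rotation vector about the tool's x, y, z in rad, then the opening, from 0 (shut) to 1 (fully open). A call has 1 to 20 rows; each row is the pose to reach, as a shift and turn from the pose measured when the call began, along the tool's axes at that moment; what a row does not reach only later rows make up. A row lasts 1/10 s, in which the tool goes at most 50 mm and 8.59 degrees, less where a joint would pass 70% of its speed; a pose out of reach is approached as far as the arm can. A call with a gripper value outside its range is refused whole. The fingers move at their own pace and stop on an object; "newtons" is the grip in N (left out, the last holds). Time passes only in rows, so rows that repeat a pose let the fingers close. It gives the time, the measured TCP pose, the force and the opening at its end, in the units of the state.
- get_obs(): the state, without advancing time (a new reading comes with each control period).
- cams.camera(name): name is "scene" or "top"; returns a dict with "pixels" (400x640x3 uint8, red, green, blue), "range_z" (400x640 float32, m along the optical axis (not along the pixel's ray), 0 where there is no reading), "fx", "fy", "cx", "cy" (pixels), "D" ([k1, k2, p1, p2, k3] as OpenCV has them; the pictures are not rectified), "eye" and "attitude" of the camera in the world. Camera axes: x right, y up, looking along -z (the intrinsics and any distortion apply to the point x, -y, -z); pixel columns grow to the right and rows downward; lengths in m; the calibration is good to about 2 mm. A picture is of the moment at which its call begins.
- bot.job_done(): hands the job in, once; it reports no verdict.
Trained networks look in a picture, given as the dict that the camera call returned (one of the last four; its "shot" number tells which), for a name from the list of things; names that differ only in an ending like _2 or _b are one class to them, and where a whole thing is asked for, a point or a joint stands for the part that bears it (a point fixed in the world has none). Each returns a list of dicts, best first, with "confidence" (0 to 1); they miss things now and then, are a little off and sometimes report something else, mostly with a low value. They report only what shows in the picture. A call takes as long as a camera call.
- cams.find_in(label, picture): "at" ([x, y, z] in m, in world coordinates, good to about 4 mm: the middle of the surface that is visible of it).
The state is a dict: "time": time; "q": joint angles; "qd": joint speeds; "joint_efforts": joint torques, N m; "ee_pos": TCP position; "tcp_rot": TCP orientation; "wrist_force": force on the tool from outside, world axes, zero at the start; "torque": the same for the moment, N m; "opening": finger opening in m.
Only numpy, scipy, OpenCV 4.12 (cv2) and the standard library are available. Lean on these libraries where they do the work, as an engineer would, in place of code of your own. Each camera call takes 0.05 s, during which the arm holds its last target.

## Working session

There is one attempt and no reset: what is moved stays moved. The work goes in short steps, Python scripts to look and compute and a tool call to move; the robot and the scene stay as the last step left them, time stands still between calls to the robot, and variables do not carry over. Pictures are saved under pics/ and viewed, and the job is handed in when it is done.

Besides the shell and the picture viewer there is one more tool, called after "Call:" by a JSON object that holds its "method" and its "body". apply_moves: Moves the arm, as the interface text tells. Its arguments: {"type":"object","properties":{"rows":{"type":"array"},"newtons":{"type":"number"}},"required":["rows"]}

```bash
ls; mkdir -p pics; cat > h.py <<'E'
import numpy as np, cv2
from workcell import get_obs, cams, bot
from scipy.spatial.transform import Rotation as R
def cam_R(c):
    a=np.array(c['attitude'],float)
    return a if a.shape==(3,3) else (R.from_euler('xyz',a,degrees=True).as_matrix() if a.size==3 else None)
def cloud(c):
    h,w=c['range_z'].shape
    u,v=np.meshgrid(np.arange(w),np.arange(h))
    K=np.array([[c['fx'],0,c['cx']],[0,c['fy'],c['cy']],[0,0,1]])
    p=cv2.undistortPoints(np.stack([u.ravel(),v.ravel()],1).astype(np.float64).reshape(-1,1,2),K,np.array(c['D'],float)).reshape(h,w,2)
    z=c['range_z']
    P=np.stack([p[...,0]*z,-p[...,1]*z,-z],-1)
    return P@cam_R(c).T+np.array(c['eye'])
def save(c,n): cv2.imwrite('pics/'+n,c['pixels'][...,::-1])
E
python3 - <<'E'
from h import *
o=get_obs(); print(o)
for n in ['top','scene']:
    c=cams.camera(n); save(c,n+'0.png'); print(n,c['eye'],c['attitude'],c['D'],c['fx'])
    np.savez('pics/'+n+'0.npz',cl=cloud(c),px=c['pixels'])
    for l in ['board','lip_edge','carriage_top','bar_grip','release_bar','clamp_face','canvas','carmine_tube','ink_bottle','flat_brush']:
        try: print(l,[(np.round(d['at'],4),round(d['confidence'],2)) for d in cams.find_in(l,c)[:2]])
        except Exception as e: print(l,e)
E
```

```text
pics
{'time': 0.0, 'q': array([7.60304381e+01, 5.01090099e+00, 1.00333261e+01, 9.51004848e+01,
       9.94444374e-04, 8.99995246e+01]), 'qd': array([ 0.0015693 ,  0.00804649, -0.04113758, -0.12194891, -0.07479858,
        0.0071911 ]), 'joint_efforts': array([ 2.38587359e-03, -5.20382380e+01,  4.64809585e+01,  1.59718422e-02,
        1.47315877e-04, -1.05526178e-05]), 'ee_pos': array([0.13269916, 0.53345708, 0.19937492]), 'tcp_rot': array([ -90.73035761,   89.92193402, -104.69944474]), 'wrist_force': array([0.25644851, 0.74592582, 0.77906839]), 'torque': array([ 0.01067453, -0.01168849,  0.01203917]), 'opening': 0.08524304593478815}
top [0.41740332 0.07168967 1.04121191] [  9.3156349    1.17265808 -89.023159  ] [-0.11633786  0.          0.          0.          0.        ] 458.58252564561417
board [(array([0.5251, 0.0306, 0.0182]), 0.64)]
lip_edge [(array([0.5264, 0.0334, 0.0182]), 0.88)]
carriage_top [(array([ 0.4958, -0.0288,  0.0361]), 0.81)]
bar_grip [(array([ 0.4891, -0.0371,  0.0752]), 0.79)]
release_bar [(array([ 0.4923, -0.0354,  0.0785]), 0.52)]
clamp_face [(array([0.5051, 0.
[... 272 characters left out ...]
73)]
scene [ 0.25086293 -0.48954043  0.6191986 ] [ 50.25905614  -0.15743233 -29.10589922] [0.01840269 0.         0.         0.         0.        ] 367.9918107654846
board [(array([ 0.5034, -0.0285,  0.0194]), 0.65)]
lip_edge [(array([ 0.5093, -0.0208,  0.023 ]), 0.96)]
carriage_top [(array([ 0.4867, -0.0405,  0.0379]), 0.68)]
bar_grip [(array([ 0.4844, -0.0387,  0.0728]), 0.7)]
release_bar [(array([ 0.4867, -0.0414,  0.0734]), 0.65)]
clamp_face [(array([0.5048, 0.0168, 0.0355]), 0.73)]
canvas [(array([0.5325, 0.0761, 0.0332]), 0.66)]
carmine_tube [(array([0.6743, 0.0069, 0.0148]), 0.52)]
ink_bottle [(array([0.7018, 0.0848, 0.0376]), 0.91)]
flat_brush [(array([0.3831, 0.0539, 0.0051]), 0.71)]
```

View pics/top0.png

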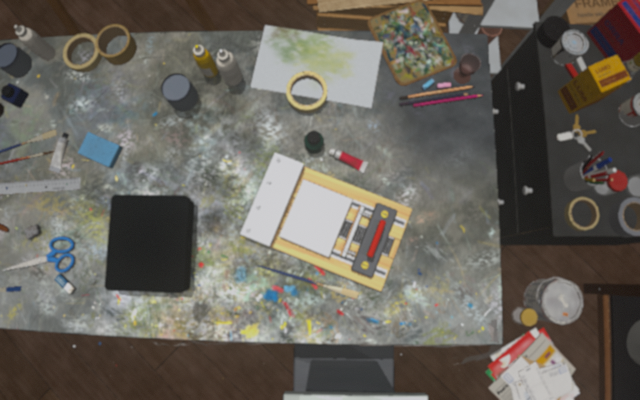

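View pics/scene0.png

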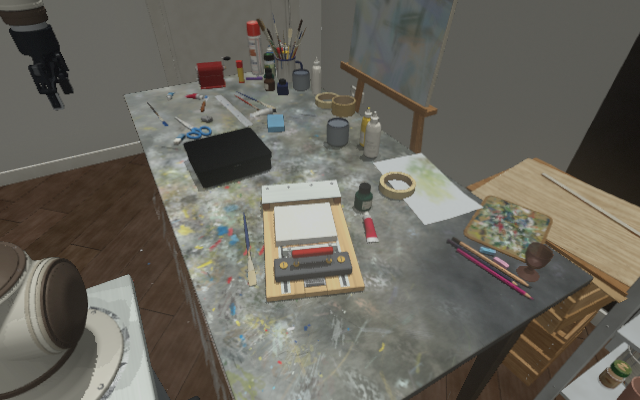

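The top view shows the ledge at about (273,200), the white canvas at (318,217), and the dark carriage with the red bar at (377,233). The brush lies below the board, and the tube and bottle sit above it. Next I'll measure the bar's position and the board's yaw from the point cloud.

```bash
cat > m.py <<'E'
import numpy as np,cv2
for n in ['top','scene']:
    d=np.load(f'pics/{n}0.npz'); P=d['cl']; px=d['px'].astype(int)
    hsv=cv2.cvtColor(d['px'],cv2.COLOR_RGB2HSV)
    near=(P[...,0]>.38)&(P[...,0]<.63)&(P[...,1]>-.15)&(P[...,1]<.25)
    red=near&((hsv[...,0]<8)|(hsv[...,0]>172))&(hsv[...,1]>130)&(P[...,2]>.05)
    q=P[red]; print(n,'red',len(q),q.mean(0),np.median(q[:,2]))
    t=q[q[:,2]>np.median(q[:,2])-.006]
    r=cv2.minAreaRect((t[:,:2]*1000).astype(np.float32)); print(' rect',r)
    w=near&(hsv[...,1]<40)&(hsv[...,2]>150)
    for nm,lo,hi in [('ledge/canvas',.03,.042)]:
        q=P[w&(P[...,2]>.026)&(P[...,2]<.048)]
        print(nm,len(q),np.percentile(q[:,2],[5,25,50,75,95]))
    # board rim: all points z>0.008
    q=P[near&(P[...,2]>.011)&(P[...,2]<.06)]
    r=cv2.minAreaRect((q[:,:2]*1000).astype(np.float32)); print(' all',r)
    m=near&(P[...,2]>.008)&(P[...,2]<.024)&(hsv[...,1]>60)&(hsv[...,0]>10)&(hsv[...,0]<35)
    q=P[m];print(' beech',len(q),cv2.minAreaRect((q[:,:2]*1000).astype(np.float32)))
d=np.load('pics/top0.npz');px=d['px'][140:310,220:430]
cv2.imwrite('pics/topz.png',cv2.resize(px[...,::-1],None,fx=3.6,fy=3.5,interpolation=cv2.INTER_CUBIC))
d=np.load('pics/scene0.npz');px=d['px'][170:310,240:380]
cv2.imwrite('pics/scenez.png',cv2.resize(px[...,::-1],None,fx=4.2,fy=4.2,interpolation=cv2.INTER_CUBIC))
E
python3 m.py
```

```text
top red 249 [ 0.48569682 -0.02813581  0.1306008 ] 0.07649534618262421
 rect ((459.042236328125, -2.3282470703125), (41.97239685058594, 164.584716796875), 43.6666374206543)
ledge/canvas 5832 [0.03134571 0.03355872 0.03547898 0.04128885 0.04396544]
 all ((509.2309875488281, 76.9144058227539), (338.4586181640625, 243.87510681152344), 69.47882843017578)
 beech 3590 ((500.259033203125, 42.434715270996094), (266.7587890625, 237.2392578125), 69.2456283569336)
scene red 201 [ 0.48904959 -0.03855659  0.07622015] 0.07632728573610681
 rect ((489.5020751953125, -37.29712677001953), (13.952141761779785, 81.6639404296875), 69.48455047607422)
ledge/canvas 3173 [0.03213732 0.03333173 0.03435585 0.04075695 0.04264901]
 all ((529.589599609375, 66.6212387084961), (337.6666564941406, 199.98818969726562), 69.04969024658203)
 beech 2796 ((504.49566650390625, 51.834686279296875), (292.4037170410156, 235.6170196533203), 68.90139770507812)
```

View pics/topz.png

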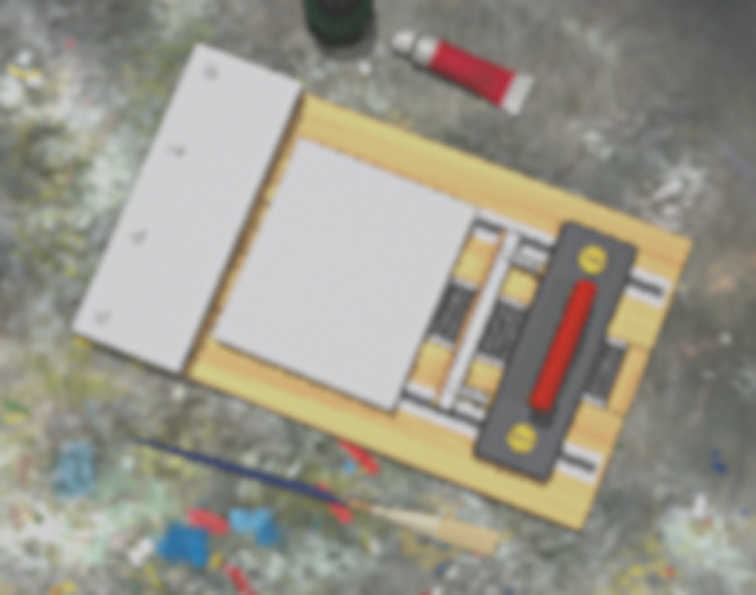

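View pics/scenez.png

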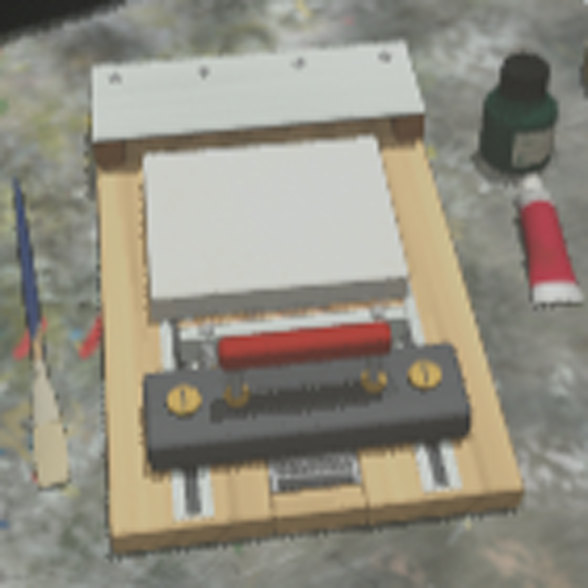

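```bash
cat >> h.py <<'E'
YAW=69.1
bx=np.array([np.cos(np.radians(YAW)),np.sin(np.radians(YAW)),0]); by=np.array([-bx[1],bx[0],0])
def plan(target,flip=None):
    o=get_obs(); R0=R.from_euler('xyz',o['tcp_rot'],degrees=True)
    best=None
    for s in (1,-1):
        y=s*bx; x=np.array([0,0,-1.]); T=np.stack([x,y,np.cross(x,y)],1)
        rv=(R0.inv()*R.from_matrix(T)).as_rotvec()
        if best is None or np.linalg.norm(rv)<np.linalg.norm(best[1]): best=(s,rv)
    sh=R0.inv().apply(np.array(target)-o['ee_pos'])*1000
    print('t',o['time'],'tool axes\n',R0.as_matrix().round(3),'\nsign',best[0],'shift',sh.round(1),'rot',best[1].round(4),'F',o['wrist_force'].round(2))
E
python3 - <<'E'
from h import *
d=np.load('pics/top0.npz'); hsv=cv2.cvtColor(d['px'],cv2.COLOR_RGB2HSV)
m=((hsv[...,0]<8)|(hsv[...,0]>172))&(hsv[...,1]>130)
P=d['cl']; m[:,:360]=0;m[:,400:]=0;m[:200]=0;m[270:]=0
eye=np.array([0.41740332,0.07168967,1.04121191])
q=P[m]; dd=q-eye; t=(0.077-eye[2])/dd[:,2]; X=eye+dd*t[:,None]
print(len(q)); print(cv2.minAreaRect((X[:,:2]*1000).astype(np.float32)),X.mean(0))
plan([0.4895,-0.0373,0.13])
E
```

```text
236
((5794.19873046875, -755.29248046875), (28.785619735717773, 10785.0771484375), 82.25518798828125) [ 0.53483345 -0.04008453  0.077     ]
t 1.1 tool axes
 [[-0.     0.241  0.97 ]
 [-0.     0.97  -0.241]
 [-1.    -0.    -0.   ]] 
sign 1 shift [  70.1 -468.   484. ] rot [ 1.21e-01 -0.00e+00  1.00e-04] F [-0.41 -0.09  0.02]
```

```bash
python3 - <<'E'
from h import *
d=np.load('pics/top0.npz'); hsv=cv2.cvtColor(d['px'],cv2.COLOR_RGB2HSV)
m=((hsv[...,0]<8)|(hsv[...,0]>172))&(hsv[...,1]>130)
P=d['cl']; m[:,:360]=0;m[:,400:]=0;m[:200]=0;m[270:]=0
m&=(P[...,2]<.2)
eye=np.array([0.41740332,0.07168967,1.04121191])
q=P[m]; dd=q-eye; t=(0.077-eye[2])/dd[:,2]; X=eye+dd*t[:,None]
print(len(q),cv2.minAreaRect((X[:,:2]*1000).astype(np.float32)),X.mean(0),np.median(X,0))
E
```

```text
235 ((490.0482482910156, -34.128448486328125), (13.336393356323242, 82.39602661132812), 69.29167175292969) [ 0.48970726 -0.03400942  0.077     ] [ 0.4901865  -0.03399548  0.077     ]
```

Call:
{"method": "apply_moves", "body": {"rows": [[[5,-23,24,0.01,0,0,0.5],[15,-60,62,0.02,0,0,0.5],[25,-95,98,0.04,0,0,0.5],[30,-130,134,0.05,0,0,0.5],[40,-165,171,0.06,0,0,0.5],[45,-200,207,0.07,0,0,0.5],[50,-235,243,0.08,0,0,0.5],[55,-270,279,0.09,0,0,0.5],[60,-305,315,0.1,0,0,0.5],[65,-340,352,0.11,0,0,0.5],[70,-375,388,0.121,0,0,0.5],[70,-410,424,0.121,0,0,0.5],[70,-440,455,0.121,0,0,0.5],[70,-460,476,0.121,0,0,0.5],[70,-468,484,0.121,0,0,0.5],[70,-468,484,0.121,0,0,0.5],[70,-468,484,0.121,0,0,0.5],[70,-468,484,0.121,0,0,0.5]]], "newtons": 40}}

```text
time: 2.9
ee_pos: [0.489, -0.0361, 0.1303]
tcp_rot: [84.3, 90.0, 63.4]
wrist_force: [0.4, -0.3, 0.1]
opening: 0.0428
```

```bash
python3 - <<'E'
from h import *
plan([0.4898,-0.0356,0.051])
E
```

```text
t 2.9 tool axes
 [[ 0.     0.355  0.935]
 [ 0.     0.935 -0.355]
 [-1.     0.     0.   ]] 
sign 1 shift [79.3  0.7  0.6] rot [ 0.0015  0.     -0.0002] F [ 0.4  -0.3   0.13]
```

Call:
{"method": "apply_moves", "body": {"rows": [[[15,0.7,0.6,0.001,0,0,0.5],[35,0.7,0.6,0.001,0,0,0.5],[55,0.7,0.6,0.001,0,0,0.5],[70,0.7,0.6,0.001,0,0,0.5],[77,0.7,0.6,0.001,0,0,0.5],[79,0.7,0.6,0.001,0,0,0.5],[79,0.7,0.6,0.001,0,0,0.5]]]}}

```text
time: 3.6
ee_pos: [0.4899, -0.0355, 0.0516]
tcp_rot: [40.9, 90.0, 20.0]
wrist_force: [-1.1, 0.4, 1.6]
opening: 0.0428
```

```bash
python3 - <<'E'
from h import *
o=get_obs();print(o['time'],o['ee_pos'],o['wrist_force'],o['opening'])
for n in ['scene','top']:
    c=cams.camera(n)
    px=c['pixels'][170:310,240:380] if n=='scene' else c['pixels'][170:300,300:430]
    cv2.imwrite(f'pics/{n}1.png',cv2.resize(px[...,::-1],None,fx=4,fy=4,interpolation=cv2.INTER_CUBIC))
E
```

```text
3.6 [ 0.48995    -0.03548447  0.05155999] [-1.08321124  0.36970518  1.62850427] 0.04279132734556462
```

View pics/scene1.png

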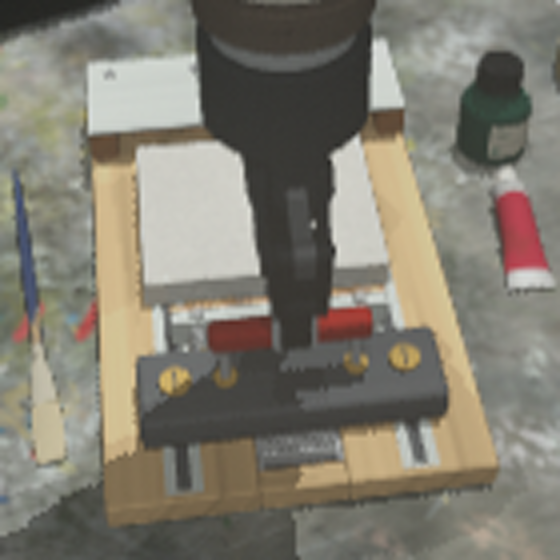

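The fingers straddle the red bar near its middle, at about (295,330) in the crop. Closing the gripper now.

Call:
{"method": "apply_moves", "body": {"rows": [[[0,0,0,0,0,0,0.3],[0,0,0,0,0,0,0.2],[0,0,0,0,0,0,0.1],[0,0,0,0,0,0,0.05],[0,0,0,0,0,0,0.05],[0,0,0,0,0,0,0.05]]], "newtons": 40}}

```text
time: 4.3
ee_pos: [0.4903, -0.0356, 0.0521]
tcp_rot: [25.5, 89.9, 4.7]
wrist_force: [-0.7, 0.0, 0.6]
opening: 0.0037
```

```bash
python3 - <<'E'
from h import *
o=get_obs();print(o['time'],o['ee_pos'],o['wrist_force'],o['opening'])
for n in ['scene','top']:
    c=cams.camera(n)
    px=c['pixels'][210:290,260:360] if n=='scene' else c['pixels'][170:300,300:430]
    cv2.imwrite(f'pics/{n}2.png',cv2.resize(px[...,::-1],None,fx=6,fy=6,interpolation=cv2.INTER_CUBIC)[:600,:800])
    if n=='scene':
        P=cloud(c);hsv=cv2.cvtColor(c['pixels'],cv2.COLOR_RGB2HSV)
        m=((hsv[...,0]<8)|(hsv[...,0]>172))&(hsv[...,1]>130)&(P[...,2]>.05)&(P[...,2]<.12)&(P[...,0]<.6)&(P[...,0]>.42)
        q=P[m];print(len(q),q.mean(0),np.percentile(q[:,2],[5,50,95]),cv2.minAreaRect((q[:,:2]*1000).astype(np.float32)))
E
```

```text
4.3 [ 0.49030418 -0.0355971   0.05214524] [-0.65462001  0.03228391  0.56404905] 0.0037404829572838597
360 [0.52382226 0.38684917 0.0750934 ] [0.05846405 0.07567786 0.09093034] ((525.587646484375, 524.878662109375), (1161.611083984375, 78.47398376464844), 86.32894897460938)
```

View pics/scene2.png

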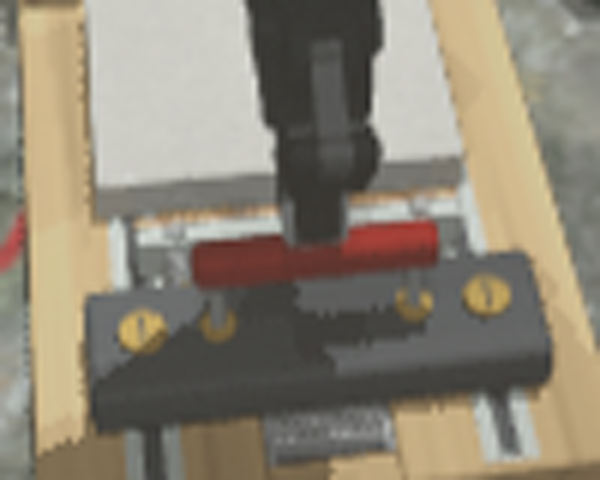

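View pics/top2.png

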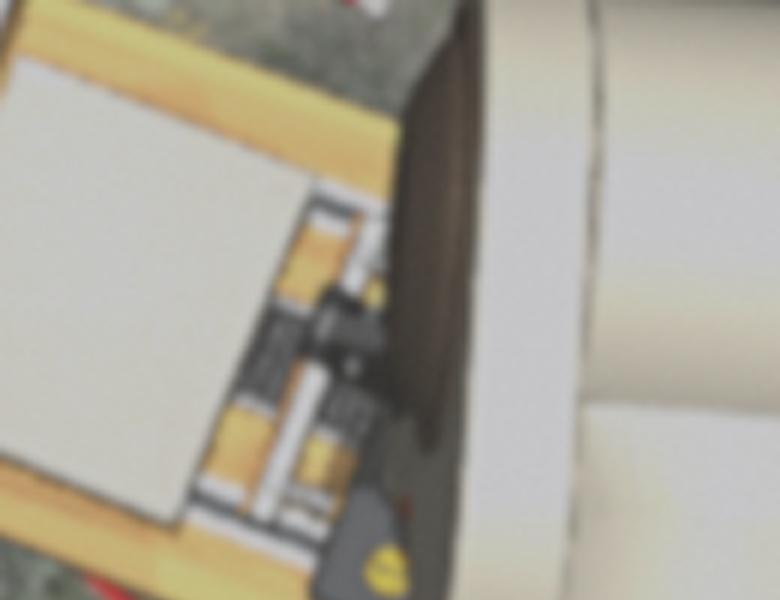

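```bash
python3 - <<'E'
from h import *
c=cams.camera('scene'); P=cloud(c)
Rm=cam_R(c); K=np.array([[c['fx'],0,c['cx']],[0,c['fy'],c['cy']],[0,0,1]])
def proj(p):
    q=Rm.T@(np.array(p)-np.array(c['eye'])); q=np.array([q[0],-q[1],-q[2]]); return cv2.projectPoints(q.reshape(1,3),np.zeros(3),np.zeros(3),K,np.array(c['D']))[0].ravel()
o=get_obs(); t=o['ee_pos']
for dz in (0,.01,.02,.03): u=proj(t+[0,0,dz]); print(dz,u,'crop',(u-[260,210])*6)
u0=312
for v in range(232,262):
    print(v,P[v,u0].round(3),c['pixels'][v,u0])
E
```

```text
0 [312.13343378 257.68549752] crop [312.80060268 286.1129851 ]
0.01 [312.09262433 254.35971482] crop [312.55574595 266.15828894]
0.02 [312.05109768 250.97725028] crop [312.30658605 245.86350169]
0.03 [312.00883437 247.53661017] crop [312.05300619 225.21966105]
232 [ 0.468 -0.078  0.171] [64 63 59]
233 [ 0.464 -0.086  0.177] [61 59 55]
234 [ 0.463 -0.087  0.177] [62 61 57]
235 [ 0.462 -0.09   0.178] [63 62 58]
236 [ 0.461 -0.091  0.176] [62 61 57]
237 [ 0.461 -0.092  0.175] [59 58 54]
238 [ 0.461 -0.092  0.172] [59 57 53]
239 [ 0.461 -0.091  0.168] [58 56 51]
240 [ 0.464 -0.085  0.16 ] [57 55 50]
241 [ 0.467 -0.079  0.15 ] [56 55 49]
242 [ 0.474 -0.067  0.134] [57 55 51]
243 [ 0.483 -0.049  0.11 ] [58 56 51]
244 [ 0.482 -0.051  0.11 ] [58 56 52]
245 [ 0.484 -0.048  0.104] [58 55 50]
246 [ 0.482 -0.051  0.105] [59 56 51]
247 [ 0.483 -0.05   0.1  ] [57 55 51]
248 [ 0.483 -0.049  0.097] [59 56 52]
249 [ 0.482 -0.05   0.096] [58 55 51]
250 [ 0.483 -0.05   0.092] [74 58 52]
251 [ 0.488 -0.039  0.076] [99 60 54]
252 [ 0.488 -0.04   0.075] [102  54  47]
253 [ 0.486 -0.043  0.075] [100  54  48]
254 [ 0.486 -0.043  0.072] [96 53 47]
255 [ 0.486 -0.042  0.069] [94 56 50]
256 [ 0.486 -0.043  0.066] [90 72 69]
257 [ 0.497 -0.022  0.037] [93 93 92]
258 [ 0.495 -0.026  0.039] [93 94 93]
259 [ 0.494 -0.027  0.038] [93 94 92]
260 [ 0.493 -0.029  0.037] [92 93 92]
261 [ 0.492 -0.031  0.036] [85 85 83]
```

```bash
python3 - <<'E'
from h import *
c=cams.camera('scene'); P=cloud(c)
Rm=cam_R(c); K=np.array([[c['fx'],0,c['cx']],[0,c['fy'],c['cy']],[0,0,1]])
def proj(p):
    q=Rm.T@(np.array(p)-np.array(c['eye'])); q=np.array([q[0],-q[1],-q[2]]); return cv2.projectPoints(q.reshape(1,3),np.zeros(3),np.zeros(3),K,np.array(c['D']))[0].ravel()
u=proj([.1327,.5335,.2]);print(u)
d=np.load('pics/scene0.npz')
im=np.ascontiguousarray(d['px'][40:130,10:110]); im=cv2.resize(im,None,fx=6,fy=6,interpolation=cv2.INTER_CUBIC)
cv2.circle(im,tuple(int(x) for x in (u-[10,40])*6),4,(255,0,0),-1)
im2=np.ascontiguousarray(c['pixels'][200:270,280:345]);im2=cv2.resize(im2,None,fx=8,fy=8,interpolation=cv2.INTER_CUBIC)
t=get_obs()['ee_pos']
for off in (-.016,0,.016):
    uu=proj(t+bx*off); cv2.circle(im2,tuple(int(x) for x in (uu-[280,200])*8),4,(255,0,0),-1)
cv2.imwrite('pics/a3.png',im[...,::-1]);cv2.imwrite('pics/b3.png',im2[...,::-1])
S=d['cl'][40:130,10:110].reshape(-1,3); S=S[(abs(S[:,0]-.133)<.1)&(abs(S[:,1]-.53)<.1)&(S[:,2]>.1)]
print(np.sort(S[:,2])[:30].round(3))
S=P.reshape(-1,3);S=S[(abs((S-t)@bx)<.03)&(abs((S-t)@by)<.014)&(S[:,2]>.079)];print(np.sort(S[:,2])[:30].round(3))
E
```

```text
[ 72.9030324  117.98359066]
[0.244 0.244 0.244 0.244 0.244 0.245 0.245 0.245 0.245 0.245 0.245 0.246
 0.246 0.246 0.246 0.246 0.246 0.246 0.247 0.247 0.247 0.247 0.247 0.247
 0.247 0.247 0.247 0.247 0.247 0.247]
[0.082 0.084 0.084 0.085 0.086 0.087 0.088 0.089 0.09  0.09  0.09  0.09
 0.091 0.091 0.091 0.092 0.092 0.092 0.093 0.093 0.093 0.094 0.094 0.094
 0.094 0.094 0.095 0.095 0.095 0.095]
```

View pics/a3.png

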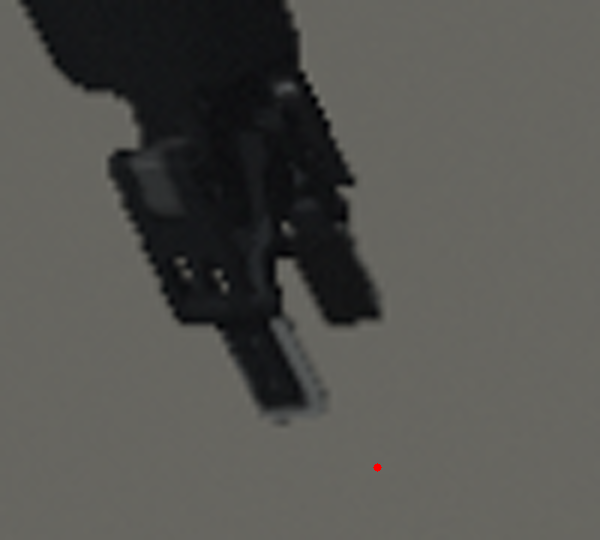

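View pics/b3.png

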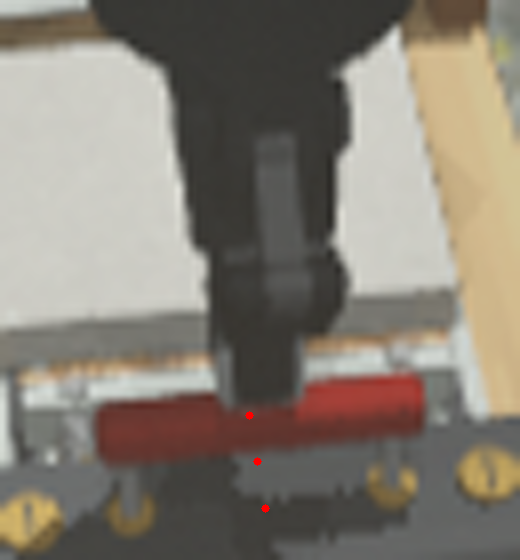

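The two finger tips meet above the bar. In both pictures they sit about 29 mm higher than the reported TCP, so the reported height is off while the lateral position looks right. I'll open, lower part way, and check the tips in the image.

Call:
{"method": "apply_moves", "body": {"rows": [[[0,0,0,0,0,0,0.5],[-3,0,0,0,0,0,0.5],[-3,0,0,0,0,0,0.5],[-3,0,0,0,0,0,0.5],[0,0,0,0,0,0,0.5],[8,0,0,0,0,0,0.5],[16,0,0,0,0,0,0.5],[20,0,0,0,0,0,0.5],[20,0,0,0,0,0,0.5]]]}}

```text
time: 5.4
ee_pos: [0.4897, -0.0356, 0.031]
tcp_rot: [157.4, 90.0, 136.5]
wrist_force: [-0.7, -0.1, 1.2]
opening: 0.0428
```

```bash
python3 - <<'E'
from h import *
c=cams.camera('scene'); P=cloud(c); o=get_obs(); t=o['ee_pos']; print(o['time'],t,o['opening'],o['wrist_force'])
px=c['pixels'][200:275,270:355];cv2.imwrite('pics/s4.png',cv2.resize(px[...,::-1],None,fx=8,fy=8,interpolation=cv2.INTER_CUBIC)[:600,:800])
D=(P-t); a=D@bx; b=D@by
m=(a>-.045)&(a<-.015)&(abs(b)<.012)&(P[...,2]>.045)&(P[...,2]<.14)
idx=np.argwhere(m)
for u in sorted(set(idx[:,1])):
    col=idx[idx[:,1]==u][:,0]; v=col.max(); print(u,v,'z',P[v,u,2].round(3),'a',a[v,u].round(3),'| next',P[v+1,u].round(3), a[v+1,u].round(3),c['pixels'][v,u])
E
```

```text
5.45 [ 0.48998435 -0.03558271  0.03161376] 0.04301363283562064 [-0.95011243 -0.32964013  0.51961537]
307 238 z 0.136 a -0.026 | next [ 0.469 -0.057  0.136] -0.028 [58 56 52]
308 264 z 0.068 a -0.03 | next [ 0.479 -0.038  0.038] -0.006 [78 77 74]
309 264 z 0.067 a -0.029 | next [ 0.481 -0.04   0.039] -0.007 [92 92 90]
310 264 z 0.073 a -0.034 | next [ 0.483 -0.039  0.037] -0.006 [72 72 69]
311 264 z 0.073 a -0.035 | next [ 0.485 -0.041  0.038] -0.007 [65 64 61]
312 264 z 0.073 a -0.035 | next [ 0.486 -0.042  0.038] -0.007 [60 58 54]
313 264 z 0.073 a -0.035 | next [ 0.488 -0.042  0.037] -0.007 [57 56 51]
314 264 z 0.071 a -0.034 | next [ 0.49  -0.043  0.037] -0.007 [63 62 58]
315 264 z 0.07 a -0.033 | next [ 0.492 -0.044  0.037] -0.007 [70 69 67]
316 264 z 0.072 a -0.035 | next [ 0.494 -0.046  0.038] -0.008 [66 64 60]
317 264 z 0.064 a -0.029 | next [ 0.496 -0.046  0.036] -0.007 [61 59 55]
318 263 z 0.067 a -0.029 | next [ 0.499 -0.046  0.038] -0.006 [92 92 89]
319 238 z 0.137 a -0.03 | next [ 0.472 -0.097  0.169] -0.064 [56 55 50]
320 237 z 0.138 a -0.029 | next [ 0.476 -0.092  0.165] -0.058 [57 55 52]
```

View pics/s4.png

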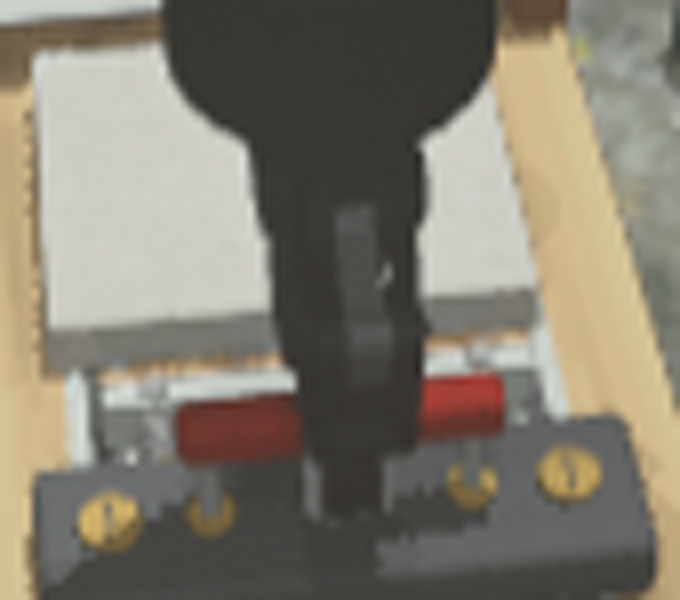

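The tips are near z 0.068 at this opening, with reported z at 0.031. Lowering another 10 mm, then closing.

Call:
{"method": "apply_moves", "body": {"rows": [[[5,0,0,0,0,0,0.5],[10,0,0,0,0,0,0.5],[10,0,0,0,0,0,0.4],[10,0,0,0,0,0,0.3],[10,0,0,0,0,0,0.2],[10,0,0,0,0,0,0.1],[10,0,0,0,0,0,0.05],[10,0,0,0,0,0,0.05]]], "newtons": 40}}

```text
time: 6.25
ee_pos: [0.4902, -0.0356, 0.0219]
tcp_rot: [29.7, 89.9, 8.8]
wrist_force: [0.4, 0.2, 2.5]
opening: 0.0129
```

```bash
python3 - <<'E'
from h import *
c=cams.camera('scene'); o=get_obs(); t=o['ee_pos']; print(o['time'],t,o['opening'],o['wrist_force'],'along bx',o['wrist_force']@bx)
px=c['pixels'][200:275,270:355];cv2.imwrite('pics/s5.png',cv2.resize(px[...,::-1],None,fx=8,fy=8,interpolation=cv2.INTER_CUBIC)[:600,:800])
E
```

```text
6.3 [ 0.4901612  -0.03560475  0.02190212] 0.013219304160279412 [0.0854201  0.24008002 2.92734859] along bx 0.2547564207940247
```

View pics/s5.png

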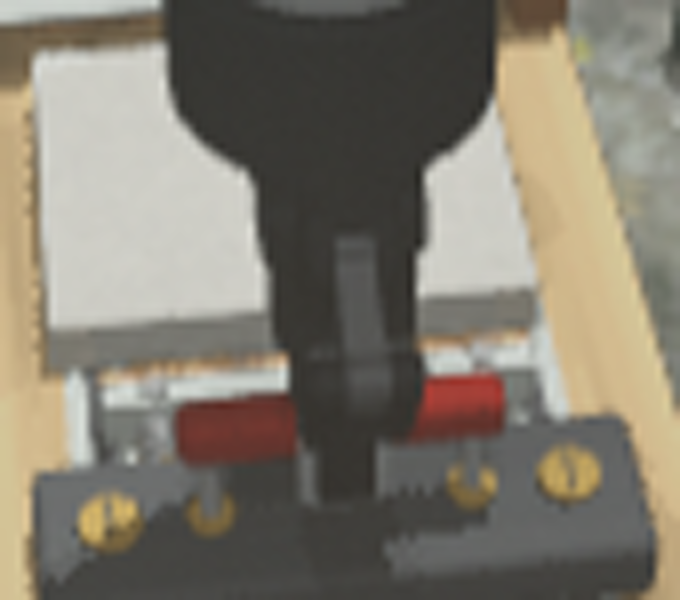

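The bar is gripped: the opening reads 13 mm and the fingers are across the bar at about (350,430). Lifting now.

Call:
{"method": "apply_moves", "body": {"rows": [[[-2,0,0,0,0,0,0.05],[-4,0,0,0,0,0,0.05],[-6,0,0,0,0,0,0.05],[-8,0,0,0,0,0,0.05],[-9,0,0,0,0,0,0.05],[-9,0,0,0,0,0,0.05],[-9,0,0,0,0,0,0.05]]], "newtons": 45}}

```text
time: 7.0
ee_pos: [0.49, -0.0356, 0.0307]
tcp_rot: [27.2, 90.0, 6.3]
wrist_force: [2.7, 0.2, -8.7]
opening: 0.0133
```

```bash
python3 - <<'E'
from h import *
c=cams.camera('scene');o=get_obs(); t=o['ee_pos']; print(o['time'],t,o['opening'],o['wrist_force'],'along bx',o['wrist_force']@bx)
P=cloud(c);hsv=cv2.cvtColor(c['pixels'],cv2.COLOR_RGB2HSV)
m=((hsv[...,0]<8)|(hsv[...,0]>172))&(hsv[...,1]>130)&(P[...,2]>.05)&(P[...,2]<.12)&(P[...,0]<.55)&(P[...,0]>.42)&(abs(P[...,1])<.1)
q=P[m];print(len(q),np.percentile(q[:,2],[50,80,90,95]),q.mean(0))
E
```

```text
7.05 [ 0.49004609 -0.03561644  0.03076679] 0.013242855342751984 [ 2.9388481  -1.96186663 -8.96166342] along bx -0.7843857947731052
154 [0.08447882 0.08564063 0.08630672 0.08654909] [ 0.48745952 -0.03959348  0.08379584]
```

Call:
{"method": "apply_moves", "body": {"rows": [[[0,2,0,0,0,0,0.05],[0,4,0,0,0,0,0.05],[0,6,0,0,0,0,0.05],[0,8,0,0,0,0,0.05],[0,10,0,0,0,0,0.05],[0,12,0,0,0,0,0.05],[0,14,0,0,0,0,0.05],[0,15,0,0,0,0,0.05]]]}}

```text
time: 7.85
ee_pos: [0.4955, -0.0214, 0.0308]
tcp_rot: [27.2, 90.0, 6.3]
wrist_force: [3.1, -1.5, -10.2]
opening: 0.0132
```

```bash
cat > st.py <<'E'
from h import *
import sys
T0=np.array([0.49004609,-0.03561644,0.03076679])
def st():
    o=get_obs(); d=o['ee_pos']-T0; f=o['wrist_force']
    print('t',round(o['time'],2),'adv',round(d@bx*1000,2),'lat',round(d@by*1000,2),'dz',round(d[2]*1000,2),'Fx',round(f@bx,2),'Fy',round(f@by,2),'Fz',round(f[2],2),'op',round(o['opening'],4),'torque',o['torque'].round(2))
st()
for i in range(2): c=cams.camera('scene'); st()
px=c['pixels'][170:310,240:380];cv2.imwrite('pics/s_%d.png'%int(get_obs()['time']*100),cv2.resize(px[...,::-1],None,fx=4.2,fy=4.2,interpolation=cv2.INTER_CUBIC))
E
python3 st.py; ls -t pics|head -1
```

```text
t 7.85 adv 15.2 lat -0.04 dz 0.0 Fx -0.35 Fy -3.41 Fz -10.25 op 0.0132 torque [-0.4  -0.61 -0.14]
t 7.9 adv 15.3 lat -0.01 dz -0.01 Fx 0.99 Fy -3.68 Fz -8.2 op 0.0128 torque [-0.15 -0.67 -0.11]
t 7.95 adv 15.25 lat -0.01 dz -0.02 Fx 0.53 Fy -4.54 Fz -8.98 op 0.0129 torque [-0.18 -0.75 -0.1 ]
s_795.png
```

Call:
{"method": "apply_moves", "body": {"rows": [[[0,1.5,0.5,0,0,0,0.05],[0,3,0.5,0,0,0,0.05],[0,4.5,0.5,0,0,0,0.05],[0,6,0.5,0,0,0,0.05]]]}}

```text
time: 8.35
ee_pos: [0.4977, -0.0159, 0.0305]
tcp_rot: [155.2, 90.0, 134.3]
wrist_force: [-1.1, -2.5, -9.7]
opening: 0.0131
```

```bash
python3 st.py; ls -t pics|head -1
```

```text
t 8.35 adv 21.14 lat -0.09 dz -0.22 Fx -2.73 Fy 0.12 Fz -9.66 op 0.0131 torque [-0.35  0.16 -0.06]
t 8.4 adv 21.36 lat -0.09 dz -0.22 Fx -1.82 Fy 0.81 Fz -9.3 op 0.0131 torque [-0.24  0.16 -0.08]
t 8.45 adv 21.34 lat -0.11 dz -0.18 Fx -0.8 Fy 0.32 Fz -8.82 op 0.0131 torque [-0.07  0.2  -0.13]
s_844.png
```

View pics/s_844.png

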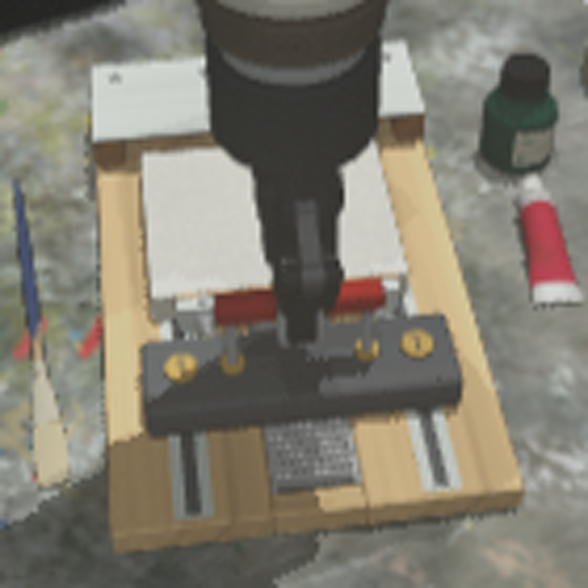

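Call:
{"method": "apply_moves", "body": {"rows": [[[0,1.5,0,0,0,0,0.05],[0,3,0,0,0,0,0.05],[0,4.5,0,0,0,0,0.05],[0,6,0,0,0,0,0.05]]]}}

```text
time: 8.85
ee_pos: [0.4999, -0.01, 0.0306]
tcp_rot: [129.8, 90.0, 108.9]
wrist_force: [-0.7, -2.0, -9.7]
opening: 0.013
```

```bash
python3 st.py; ls -t pics|head -1
```

```text
t 8.85 adv 27.4 lat -0.09 dz -0.21 Fx -2.11 Fy -0.02 Fz -9.69 op 0.013 torque [-0.44  0.06 -0.13]
t 8.9 adv 27.64 lat -0.09 dz -0.21 Fx -0.53 Fy -0.36 Fz -10.02 op 0.0132 torque [-0.38  0.07 -0.12]
t 8.95 adv 27.62 lat -0.09 dz -0.2 Fx -1.1 Fy -0.93 Fz -7.82 op 0.0129 torque [-0.21 -0.02 -0.09]
s_894.png
```

The carriage has moved forward with the bar, and more notched strip shows behind it. There is no stop force yet.

Call:
{"method": "apply_moves", "body": {"rows": [[[0,1.5,0,0,0,0,0.05],[0,3,0,0,0,0,0.05],[0,4.5,0,0,0,0,0.05],[0,6,0,0,0,0,0.05]]]}}

```text
time: 9.35
ee_pos: [0.5022, -0.0041, 0.0306]
tcp_rot: [107.6, 90.0, 86.8]
wrist_force: [-0.7, -2.9, -9.2]
opening: 0.0129
```

```bash
python3 st.py; ls -t pics|head -1
```

```text
t 9.35 adv 33.75 lat -0.1 dz -0.18 Fx -2.92 Fy -0.36 Fz -9.17 op 0.0129 torque [-0.49 -0.02 -0.12]
t 9.4 adv 33.96 lat -0.12 dz -0.17 Fx -1.51 Fy -0.38 Fz -9.53 op 0.0132 torque [-0.31  0.02 -0.07]
t 9.45 adv 33.94 lat -0.1 dz -0.19 Fx -0.87 Fy -0.16 Fz -8.99 op 0.013 torque [-0.23 -0.04 -0.1 ]
s_944.png
```

Call:
{"method": "apply_moves", "body": {"rows": [[[0,1,0,0,0,0,0.05],[0,2,0,0,0,0,0.05],[0,3,0,0,0,0,0.05],[0,4,0,0,0,0,0.05]]]}}

```text
time: 9.85
ee_pos: [0.5037, -0.0002, 0.0306]
tcp_rot: [100.9, 89.9, 80.1]
wrist_force: [-0.8, -2.2, -9.3]
opening: 0.0132
```

```bash
python3 st.py; ls -t pics|head -1
```

```text
t 9.85 adv 37.98 lat -0.13 dz -0.17 Fx -2.39 Fy -0.03 Fz -9.27 op 0.0132 torque [-0.48  0.02 -0.1 ]
t 9.9 adv 38.14 lat -0.12 dz -0.16 Fx -2.25 Fy -0.85 Fz -9.1 op 0.013 torque [-0.42  0.05 -0.14]
t 9.95 adv 38.14 lat -0.14 dz -0.16 Fx -1.57 Fy 0.81 Fz -9.36 op 0.0131 torque [-0.31 -0.05 -0.16]
s_994.png
```

Call:
{"method": "apply_moves", "body": {"rows": [[[0,1.5,0,0,0,0,0.05],[0,3,0,0,0,0,0.05],[0,4.5,0,0,0,0,0.05],[0,6,0,0,0,0,0.05]]]}}

```text
time: 10.35
ee_pos: [0.506, 0.0057, 0.0306]
tcp_rot: [95.5, 89.9, 74.7]
wrist_force: [0.4, -2.0, -8.9]
opening: 0.0136
```

```bash
python3 st.py; ls -t pics|head -1
```

```text
t 10.35 adv 44.25 lat -0.16 dz -0.13 Fx -1.78 Fy -1.07 Fz -8.85 op 0.0136 torque [-0.52  0.01 -0.13]
t 10.4 adv 44.47 lat -0.15 dz -0.14 Fx -2.41 Fy 0.2 Fz -9.08 op 0.013 torque [-0.35 -0.03 -0.13]
t 10.45 adv 44.45 lat -0.16 dz -0.15 Fx -1.08 Fy -1.42 Fz -9.36 op 0.0133 torque [-0.26 -0.1  -0.2 ]
s_1045.png
```

Call:
{"method": "apply_moves", "body": {"rows": [[[0,1,0,0,0,0,0.05],[0,2,0,0,0,0,0.05],[0,3,0,0,0,0,0.05],[0,4,0,0,0,0,0.05]]]}}

```text
time: 10.85
ee_pos: [0.5075, 0.0096, 0.0306]
tcp_rot: [94.6, 89.9, 73.8]
wrist_force: [-0.7, -2.0, -9.4]
opening: 0.0133
```

```bash
python3 st.py; ls -t pics|head -1
```

```text
t 10.85 adv 48.5 lat -0.15 dz -0.13 Fx -2.15 Fy -0.08 Fz -9.43 op 0.0133 torque [-0.52 -0.   -0.11]
t 10.9 adv 48.66 lat -0.15 dz -0.12 Fx -1.2 Fy -0.65 Fz -9.05 op 0.0127 torque [-0.37 -0.05 -0.08]
t 10.95 adv 48.65 lat -0.16 dz -0.09 Fx -0.81 Fy -0.69 Fz -8.72 op 0.013 torque [-0.35 -0.13 -0.12]
s_1095.png
```

Call:
{"method": "apply_moves", "body": {"rows": [[[0,1.5,0,0,0,0,0.05],[0,3,0,0,0,0,0.05],[0,4.5,0,0,0,0,0.05],[0,6,0,0,0,0,0.05]]]}}

```text
time: 11.35
ee_pos: [0.5095, 0.0149, 0.0306]
tcp_rot: [107.9, 90.0, 87.1]
wrist_force: [-0.9, -7.4, -9.3]
opening: 0.0128
```

```bash
python3 st.py; ls -t pics|head -1
```

```text
t 11.35 adv 54.08 lat -0.13 dz -0.21 Fx -7.26 Fy -1.78 Fz -9.33 op 0.0128 torque [-1.44  0.26 -0.08]
t 11.4 adv 54.23 lat -0.18 dz -0.2 Fx -5.62 Fy -1.5 Fz -9.97 op 0.013 torque [-1.16  0.17 -0.13]
t 11.45 adv 54.18 lat -0.16 dz -0.23 Fx -5.37 Fy -2.09 Fz -9.13 op 0.0132 torque [-1.2   0.18 -0.12]
s_1145.png
```

View pics/s_1095.png

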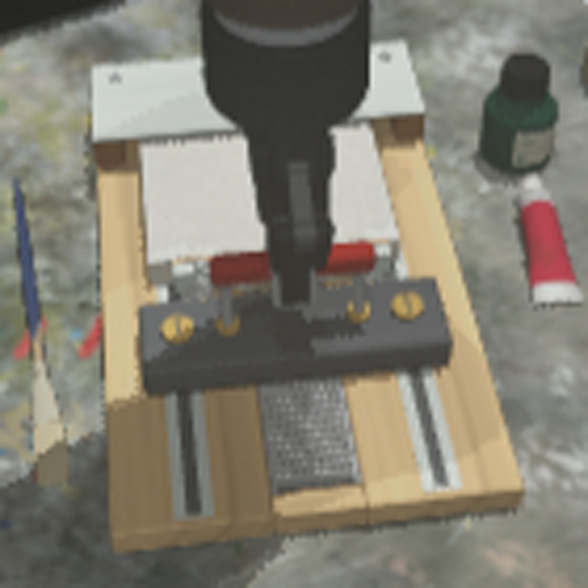

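The stop force is felt at about 53 mm of advance, and the spring has begun to yield. Continuing gently.

Call:
{"method": "apply_moves", "body": {"rows": [[[0,1,0,0,0,0,0.05],[0,2,0,0,0,0,0.05],[0,3,0,0,0,0,0.05],[0,3,0,0,0,0,0.05]]]}}

```text
time: 11.85
ee_pos: [0.5102, 0.0169, 0.0303]
tcp_rot: [-98.6, 89.9, -119.5]
wrist_force: [-0.4, -7.8, -8.9]
opening: 0.0132
```

```bash
python3 st.py
```

```text
t 11.85 adv 56.26 lat -0.11 dz -0.44 Fx -7.48 Fy -2.39 Fz -8.91 op 0.0132 torque [-1.52  0.22 -0.08]
t 11.9 adv 56.26 lat -0.15 dz -0.42 Fx -7.73 Fy -2.13 Fz -9.62 op 0.0129 torque [-1.59  0.26 -0.14]
t 11.95 adv 56.26 lat -0.16 dz -0.41 Fx -7.93 Fy -2.21 Fz -9.59 op 0.0133 torque [-1.57  0.28 -0.1 ]
```

Call:
{"method": "apply_moves", "body": {"rows": [[[0,0.5,0,0,0,0,0.05],[0,1,0,0,0,0,0.05],[0,1.5,0,0,0,0,0.05],[0,1.5,0,0,0,0,0.05]]]}}

```text
time: 12.35
ee_pos: [0.5104, 0.0173, 0.0301]
tcp_rot: [-94.1, 89.8, -115.0]
wrist_force: [-2.2, -9.5, -9.2]
opening: 0.013
```

```bash
python3 st.py
```

```text
t 12.35 adv 56.66 lat -0.13 dz -0.64 Fx -9.63 Fy -1.38 Fz -9.21 op 0.013 torque [-1.77  0.31 -0.01]
t 12.4 adv 56.66 lat -0.14 dz -0.59 Fx -8.9 Fy -1.79 Fz -9.45 op 0.013 torque [-1.72  0.27 -0.05]
t 12.45 adv 56.68 lat -0.17 dz -0.59 Fx -9.66 Fy -2.25 Fz -8.71 op 0.0128 torque [-1.72  0.26 -0.07]
```

Call:
{"method": "apply_moves", "body": {"rows": [[[-0.5,1,0,0,0,0,0.05],[-1,2,0,0,0,0,0.05],[-1.2,2.5,0,0,0,0,0.05],[-1.2,2.5,0,0,0,0,0.05]]]}}

```text
time: 12.85
ee_pos: [0.5108, 0.0184, 0.0311]
tcp_rot: [-93.2, 89.6, -114.1]
wrist_force: [-1.8, -10.4, -9.5]
opening: 0.0129
```

```bash
python3 st.py
```

```text
t 12.85 adv 57.88 lat -0.14 dz 0.33 Fx -10.34 Fy -2.01 Fz -9.47 op 0.0129 torque [-1.87  0.32 -0.04]
t 12.9 adv 57.88 lat -0.14 dz 0.34 Fx -10.05 Fy -1.54 Fz -9.13 op 0.0129 torque [-1.89  0.31 -0.06]
t 12.95 adv 57.88 lat -0.15 dz 0.33 Fx -10.33 Fy -2.06 Fz -9.78 op 0.0128 torque [-1.89  0.26 -0.01]
```

Call:
{"method": "apply_moves", "body": {"rows": [[[-0.5,1,0,0,0,0,0.05],[-1,2,0,0,0,0,0.05],[-1,3,0,0,0,0,0.05],[-1,3.4,0,0,0,0,0.05],[-1,3.4,0,0,0,0,0.05]]]}}

```text
time: 13.45
ee_pos: [0.5114, 0.0201, 0.0317]
tcp_rot: [-93.1, 89.4, -114.1]
wrist_force: [-2.1, -12.0, -9.3]
opening: 0.0134
```

```bash
python3 st.py; python3 st.py
```

```text
t 13.45 adv 59.67 lat -0.1 dz 0.95 Fx -11.91 Fy -2.32 Fz -9.27 op 0.0134 torque [-2.15  0.32 -0.04]
t 13.5 adv 59.63 lat -0.11 dz 0.97 Fx -11.76 Fy -1.31 Fz -9.98 op 0.0132 torque [-2.19  0.39  0.09]
t 13.55 adv 59.67 lat -0.12 dz 0.98 Fx -11.75 Fy -2.43 Fz -9.19 op 0.0128 torque [-2.15  0.39  0.02]
t 13.55 adv 59.67 lat -0.12 dz 0.98 Fx -11.75 Fy -2.43 Fz -9.19 op 0.0128 torque [-2.15  0.39  0.02]
t 13.6 adv 59.67 lat -0.14 dz 1.0 Fx -11.23 Fy -2.21 Fz -9.64 op 0.0128 torque [-2.16  0.38 -0.01]
t 13.65 adv 59.64 lat -0.12 dz 0.98 Fx -12.79 Fy -2.24 Fz -8.77 op 0.0131 torque [-2.2   0.33 -0.07]
```

Call:
{"method": "apply_moves", "body": {"rows": [[[-0.3,1,0,0,0,0,0.05],[-0.5,2,0,0,0,0,0.05],[-0.5,2.7,0,0,0,0,0.05],[-0.5,2.7,0,0,0,0,0.05]]]}}

```text
time: 14.05
ee_pos: [0.5118, 0.021, 0.0319]
tcp_rot: [-92.8, 89.2, -113.9]
wrist_force: [-1.7, -12.5, -9.5]
opening: 0.0132
```

```bash
python3 st.py; python3 st.py
```

```text
t 14.05 adv 60.62 lat -0.12 dz 1.11 Fx -12.32 Fy -2.92 Fz -9.5 op 0.0132 torque [-2.23  0.38  0.04]
t 14.1 adv 60.62 lat -0.1 dz 1.1 Fx -13.31 Fy -2.14 Fz -9.24 op 0.0133 torque [-2.26  0.33  0.05]
t 14.15 adv 60.62 lat -0.13 dz 1.14 Fx -13.66 Fy -2.43 Fz -9.87 op 0.0131 torque [-2.22  0.39  0.04]
t 14.15 adv 60.62 lat -0.13 dz 1.14 Fx -13.66 Fy -2.43 Fz -9.87 op 0.0131 torque [-2.22  0.39  0.04]
t 14.2 adv 60.64 lat -0.13 dz 1.11 Fx -12.29 Fy -1.59 Fz -8.72 op 0.0131 torque [-2.23  0.32  0.04]
t 14.25 adv 60.63 lat -0.11 dz 1.11 Fx -11.87 Fy -1.99 Fz -9.46 op 0.0129 torque [-2.27  0.34  0.06]
```

Call:
{"method": "apply_moves", "body": {"rows": [[[-0.3,1.2,0,0,0,0,0.05],[-0.5,2.2,0,0,0,0,0.05],[-0.5,2.2,0,0,0,0,0.05],[-0.5,2.2,0,0,0,0,0.05]]]}}

```text
time: 14.65
ee_pos: [0.5119, 0.0214, 0.032]
tcp_rot: [-92.8, 89.0, -113.9]
wrist_force: [-2.6, -13.6, -9.4]
opening: 0.0131
```

```bash
python3 st.py; python3 st.py; ls -t pics|head -1
```

```text
t 14.65 adv 61.03 lat -0.11 dz 1.23 Fx -13.65 Fy -2.44 Fz -9.38 op 0.0131 torque [-2.28  0.31  0.12]
t 14.7 adv 61.01 lat -0.11 dz 1.22 Fx -13.48 Fy -2.66 Fz -9.43 op 0.013 torque [-2.24  0.36  0.1 ]
t 14.75 adv 61.04 lat -0.12 dz 1.24 Fx -14.6 Fy -3.15 Fz -10.26 op 0.0129 torque [-2.29  0.38  0.11]
t 14.75 adv 61.04 lat -0.12 dz 1.24 Fx -14.6 Fy -3.15 Fz -10.26 op 0.0129 torque [-2.29  0.38  0.11]
t 14.8 adv 61.05 lat -0.13 dz 1.23 Fx -13.63 Fy -2.69 Fz -9.84 op 0.0131 torque [-2.22  0.37  0.1 ]
t 14.85 adv 61.01 lat -0.1 dz 1.24 Fx -13.63 Fy -2.24 Fz -9.48 op 0.0132 torque [-2.19  0.38  0.07]
s_1485.png
```

Call:
{"method": "apply_moves", "body": {"rows": [[[-0.5,1.3,0,0,0,0,0.05],[-0.5,1.3,0,0,0,0,0.05],[-0.5,1.3,0,0,0,0,0.05]]]}}

```text
time: 15.15
ee_pos: [0.5117, 0.0209, 0.0321]
tcp_rot: [-93.0, 88.8, -114.2]
wrist_force: [-2.8, -14.0, -9.0]
opening: 0.013
```

```bash
python3 st.py; python3 st.py; ls -t pics|head -1
```

```text
t 15.15 adv 60.57 lat -0.08 dz 1.36 Fx -14.03 Fy -2.41 Fz -8.98 op 0.013 torque [-2.19  0.31  0.1 ]
t 15.2 adv 60.58 lat -0.11 dz 1.37 Fx -13.19 Fy -1.91 Fz -9.31 op 0.013 torque [-2.15  0.3   0.12]
t 15.25 adv 60.58 lat -0.12 dz 1.36 Fx -13.6 Fy -1.93 Fz -11.04 op 0.013 torque [-2.15  0.28  0.11]
t 15.25 adv 60.58 lat -0.12 dz 1.36 Fx -13.6 Fy -1.93 Fz -11.04 op 0.013 torque [-2.15  0.28  0.11]
t 15.3 adv 60.58 lat -0.1 dz 1.35 Fx -14.05 Fy -1.52 Fz -9.31 op 0.0131 torque [-2.18  0.34  0.11]
t 15.35 adv 60.57 lat -0.12 dz 1.38 Fx -13.36 Fy -2.13 Fz -9.9 op 0.0134 torque [-2.19  0.31  0.1 ]
s_1535.png
```

Call:
{"method": "apply_moves", "body": {"rows": [[[-0.2,0.6,0,0,0,0,0.05],[-0.2,0.6,0,0,0,0,0.05],[-0.2,0.6,0,0,0,0,0.05]]]}}

```text
time: 15.65
ee_pos: [0.5114, 0.0199, 0.032]
tcp_rot: [-92.7, 88.6, -113.9]
wrist_force: [-1.9, -12.8, -10.2]
opening: 0.0131
```

```bash
python3 st.py; python3 st.py; ls -t pics|head -1
```

```text
t 15.65 adv 59.52 lat -0.11 dz 1.25 Fx -12.6 Fy -2.81 Fz -10.24 op 0.0131 torque [-1.98  0.27  0.16]
t 15.7 adv 59.51 lat -0.09 dz 1.23 Fx -12.42 Fy -2.93 Fz -9.32 op 0.0132 torque [-2.02  0.26  0.16]
t 15.75 adv 59.51 lat -0.09 dz 1.24 Fx -13.4 Fy -2.17 Fz -10.01 op 0.0131 torque [-2.04  0.23  0.19]
t 15.75 adv 59.51 lat -0.09 dz 1.24 Fx -13.4 Fy -2.17 Fz -10.01 op 0.0131 torque [-2.04  0.23  0.19]
t 15.8 adv 59.49 lat -0.07 dz 1.24 Fx -12.71 Fy -1.63 Fz -8.52 op 0.013 torque [-1.98  0.28  0.19]
t 15.85 adv 59.52 lat -0.08 dz 1.24 Fx -13.26 Fy -2.7 Fz -9.64 op 0.0131 torque [-1.99  0.27  0.13]
s_1585.png
```

Call:
{"method": "apply_moves", "body": {"rows": [[[-0.3,1.6,0,0,0,0,0.5],[-0.3,1.6,0,0,0,0,0.5],[-0.3,1.6,0,0,0,0,0.5],[-0.3,1.6,0,0,0,0,0.5],[-0.3,1.6,0,0,0,0,0.5]]]}}

```text
time: 16.35
ee_pos: [0.5123, 0.0217, 0.0327]
tcp_rot: [-91.2, 88.7, -112.4]
wrist_force: [-0.1, -0.2, -0.2]
opening: 0.0427
```

```bash
python3 st.py; ls -t pics|head -1
```

```text
t 16.35 adv 61.46 lat -0.3 dz 1.9 Fx -0.24 Fy 0.06 Fz -0.21 op 0.0427 torque [ 0.06 -0.    0.02]
t 16.4 adv 61.4 lat -0.26 dz 1.83 Fx -0.51 Fy -0.04 Fz 0.13 op 0.0426 torque [-0.01  0.01 -0.  ]
t 16.45 adv 61.3 lat -0.2 dz 1.72 Fx -0.68 Fy 0.11 Fz -0.72 op 0.0425 torque [ 0.   -0.01 -0.  ]
s_1645.png
```

Released, and the wrist force is back to zero. Now I'll retreat straight up (tool −x) and back out of the view to inspect.

Call:
{"method": "apply_moves", "body": {"rows": [[[-5,0,0,0,0,0,0.5],[-15,0,0,0,0,0,0.5],[-35,0,0,0,0,0,0.5],[-60,0,0,0,0,0,0.5],[-95,0,0,0,0,0,0.5],[-130,0,0,0,0,0,0.5],[-150,-20,-20,0,0,0,0.5],[-150,-60,-50,0,0,0,0.5],[-150,-100,-90,0,0,0,0.5],[-150,-140,-130,0,0,0,0.5],[-150,-160,-150,0,0,0,0.5],[-150,-160,-150,0,0,0,0.5],[-150,-160,-150,0,0,0,0.5]]]}}

```text
time: 17.75
ee_pos: [0.3158, -0.0703, 0.1875]
tcp_rot: [-84.7, 88.7, -106.0]
wrist_force: [0.4, -0.5, 1.4]
opening: 0.0425
```

```bash
python3 - <<'E'
from h import *
print(get_obs()['time'],get_obs()['ee_pos'])
for n in ['scene','top']:
    c=cams.camera(n); P=cloud(c)
    px=c['pixels'][170:310,240:380] if n=='scene' else c['pixels'][140:310,220:430]
    cv2.imwrite(f'pics/{n}9.png',cv2.resize(px[...,::-1],None,fx=3.5,fy=3.5,interpolation=cv2.INTER_CUBIC))
    hsv=cv2.cvtColor(c['pixels'],cv2.COLOR_RGB2HSV)
    m=((hsv[...,0]<8)|(hsv[...,0]>172))&(hsv[...,1]>130)&(P[...,2]>.06)&(P[...,2]<.12)&(P[...,0]<.58)&(P[...,0]>.42)&(abs(P[...,1])<.1)
    q=P[m];
    if len(q): print(n,len(q),np.percentile(q[:,2],[50,90]),cv2.minAreaRect((q[:,:2]*1000).astype(np.float32)))
    for l in ['canvas','carmine_tube','ink_bottle','flat_brush','bar_grip']:
        print(l,[(np.round(d['at'],4),round(d['confidence'],2)) for d in cams.find_in(l,c)[:1]])
E
```

```text
17.75 [ 0.31578572 -0.0702848   0.18753062]
scene 168 [0.07620478 0.07745013] ((510.5208740234375, 16.993865966796875), (14.82435131072998, 80.50968170166016), 68.40034484863281)
canvas [(array([0.5416, 0.1128, 0.0325]), 0.93)]
carmine_tube [(array([0.6766, 0.0088, 0.0133]), 0.8)]
ink_bottle [(array([0.7011, 0.0861, 0.0418]), 0.95)]
flat_brush [(array([0.3842, 0.0521, 0.0068]), 0.85)]
bar_grip [(array([0.5048, 0.0126, 0.0728]), 0.84)]
top 228 [0.07634051 0.07893476] ((510.886962890625, 19.77855682373047), (12.63232421875, 80.886474609375), 68.72171783447266)
canvas [(array([0.5455, 0.1142, 0.0369]), 0.78)]
carmine_tube [(array([0.674 , 0.0212, 0.0159]), 0.61)]
ink_bottle [(array([0.7048, 0.1045, 0.0454]), 0.69)]
flat_brush [(array([0.3911, 0.0684, 0.007 ]), 0.92)]
bar_grip [(array([0.513 , 0.0165, 0.0758]), 0.7)]
```

View pics/scene9.png

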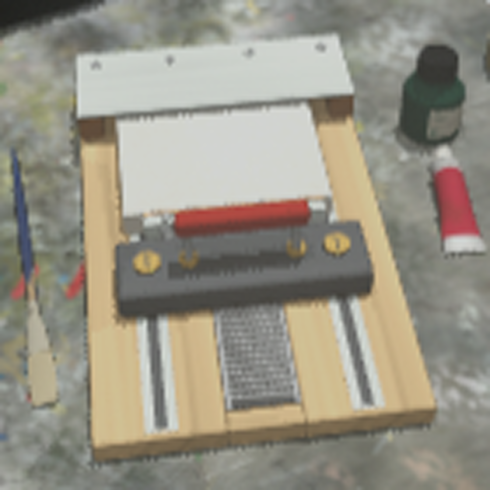

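View pics/top9.png

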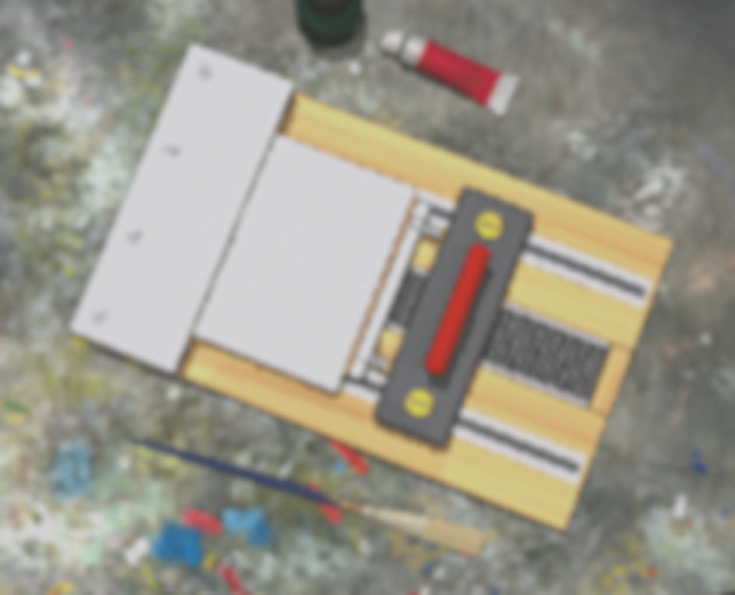

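The bar is down (top at z ≈ 0.076, as at the start) and the carriage sits about 58 mm forward, close to the 60 mm notch once play is allowed for. The clamp face is against the canvas, which goes under the lip, and the tube, bottle and brush haven't moved. Handing in.

```bash
python3 -c "
from workcell import bot,get_obs
print(get_obs()['time'],get_obs()['wrist_force'])
print(bot.job_done())"
```

```text
18.35 [ 0.12535484  0.35285426 -1.35345616]
the job is handed in; nothing more can be done
None
```

The canvas is clamped under the lip and the job is handed in, at about 18 s of the 42 s allowed.

**What I did:** I pinched the red bar, lifted it about 9 mm, and slid the carriage forward until the canvas met the buffer at about 53 mm. I pressed to about 13 N at the wrist, let go, and pulled the arm clear.

**Last checks:**
- **Bar:** it is down, at its starting height.
- **Carriage:** it moved 58 mm by both cameras. I take that as the 60 mm notch, given the play and image error, which would leave roughly 10 N in the spring. I worked that force out from the travel and did not measure it after release.
- **Canvas:** the clamp face looks to be against it. From the carriage travel, its far edge should be about 26 mm past the lip's edge, within the buffer's 8–36 mm. I never touched it.
- **Bystanders:** the tube, bottle and brush are where they were, within the detector's error.
- **Robot:** wrist force was back near zero after release, apart from about 1.4 N vertical.

**What disagreed:**
- **Finger height:** the pictures showed the finger tips about 30 mm higher than the reported TCP. The first grasp therefore closed in the air above the bar. I corrected the height from the images and the second grasp held.
- **Press force:** it briefly read about 13.8 N, so I backed off to about 12.9 N before releasing. Readings vary by about 0.7 N and include the carriage friction, so the spring itself may have come close to solid at that peak.

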